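# Load spare conveyor rollers into a flip-bar rack

### The arm

A 6-joint arm with a two-finger parallel gripper is mounted at the origin on the work surface; the furniture and walls round the work are solid. World frame = base frame: x ahead of the robot, y to its left, z up, the work surface at z = 0. Lengths are in m, angles in degrees, forces in N, time in s.
With the tool pointing down it reaches from about 0.4 to 0.825 m from the base axis. Payload 7 kg.
Tool frame: the origin (TCP) lies midway between the tips of the shut fingers; the grasp point (between the pads) lies 19 mm behind it; z points along the fingers, y is the line along which they close (so a half turn about z gives the same grasp; the last joint's range is limited). The gripper opens to 88 mm and grips with 3 to 60 N. Pads are 19 mm wide; open, the fingers measure 130 mm over their backs; the gripper's body (78 mm by 193 mm) begins 47 mm behind the grasp point.
Start: joints at [81.939, 20.546, 0.682, 0, -70.136, -16.507], TCP at [0.281, 0.614, 0.227] pointing down, gripper open.
Joint ranges: [-176.03, 176.03], [-82.01, 121.73], [-58.28, 71.71], [-173.87, 95.51], [-174.79, -0.11], [-173.66, 173.66]. Speed limits (degrees/s): [136.94, 136.94, 172.46, 180, 180, 180].

### API

Orientations are given as [roll, pitch, yaw] about the fixed x, y, z axes, in that order (R = Rz(yaw) Ry(pitch) Rx(roll)).
In Python, from plant import ctrl, viewer, close_job gives the robot as it stands. The module is installed in compiled form; this text tells all that it offers.
- The arm moves only by the tool step_arm, never from a script. Its argument "moves" is a list that holds one entry, the list of rows, each a list of 5 numbers: the shift along the world's x, y, z in cm, then the turn about the world's z in rad, then the finger opening in cm, from 0 to 8.76. In form: [[[tx, ty, tz, twist, grip], ...]]. A call has 1 to 10 rows; each row shifts and turns the commanded pose from where the row before left it; what a row does not reach is not made up. A row lasts 1/10 s, in which the tool goes at most 50 mm and 8.59 degrees, less where a joint would pass 70% of its speed; a pose out of reach is approached as far as the arm can. A call with a gripper value outside its range is refused whole. The fingers move at their own pace and stop on an object; the grip force is fixed at half the most. Time passes only in rows, so rows that do not move let the fingers close. It gives the time, the measured TCP pose, the force, the opening and the grip force at its end, in the units of the state.
- ctrl.get_obs(): the state, without advancing time (a new reading comes with each control period).
- viewer.snapshot(name): name is "scene" or "side" or "wrist"; returns (picture, depth): 400x640x3 uint8, blue, green, red; 400x640 float32, m along the optical axis (not along the pixel's ray), 0 where there is no reading.
- viewer.camera_info(name): a dict with "camera_matrix" (3x3 intrinsics, pixels), "eye" and "orientation" of the camera in the world. Camera axes: x right, y down, z forward; pixel columns grow to the right and rows downward; lengths in m; the calibration is good to about 2 mm. A picture is of the moment at which its call begins: read the wrist's pose just before it. camera_info takes no time and is no camera call; for the wrist camera it gives the pose at the moment of the call.
- close_job(): hands the job in; it is judged then, once.
The state is a dict: "clock": time; "joint_pos": joint angles; "qvel": joint speeds; "tau": joint torques, N m; "tool_pos": TCP position; "orientation": TCP orientation; "force": force on the tool from outside, world axes, zero at the start; "moment": the same for the moment, N m; "opening": finger opening in m; "gripper_force": force on a finger pad.
Only numpy, scipy, OpenCV 4.12 (cv2) and the standard library are available. Lean on these libraries where they do the work, as an engineer would, in place of code of your own. Each camera call takes 0.05 s, during which the arm holds its last target. There are 200 camera calls.

### The job

Put the two spare conveyor rollers that lie on the bench away in the rack, setting them down gently rather than dropping them: lay one squarely in the empty lower pair of V nests beside the roller already there, then swing the hinged flip bar fully down, without slamming it, so that its wedges chock the lower layer. Lay the other roller in either pair of V nests on top of the closed flip bar, both about centred end to end, and leave the small things on the bench alone.

Things in the scene. Friction and masses are not known exactly. Their poses are not given: they have to be found in the camera images.
- rack: Blue steel rack fixed to the bench; origin on the bench under its middle, x along the rollers in it, y towards the flip bar's hinge. Two white nylon bearers 16 mm thick at x = -45 and +45 mm (74 mm free between) have V nests at y = -37 and +37 mm, tops 42 mm up; a roller seated across both has its axis 48 mm up. Rest posts 71 mm high at x = -45 and +45, y = -78 mm. Base 124 x 196 mm.
- lower_nest (a point): Where the middle of the axis of a roller lies when it is seated in the empty lower nests: rack y = -37 mm, 48 mm above the bench. Axes as the rack's: x along the roller.
- upper_nest_left (a point): Where the middle of the axis of a roller lies when it is seated in the upper nests on the hinge side, with the flip bar closed: rack y = +37 mm, 108 mm above the bench. Fixed to the rack (does not move with the flip bar); axes as the rack's.
- upper_nest_right (a point): The same for the upper nests away from the hinge: rack y = -37 mm, 108 mm above the bench.
- bar_hinge (a point): Middle of the flip bar's hinge axis, at rack y = +95 mm, 78 mm above the bench; the axis runs along the rack's x. Fixed to the rack.
- grip_rod (a point): Middle of the flip bar's grip: a black rubber sleeve 16 mm in diameter, 72 mm long, parallel to the hinge axis and 187 mm from it, free all round between the two blue bars. Open, it stands about 265 mm above the bench; closed, 78 mm above it at rack y = -92 mm.
- flip_bar (a joint): Flip bar angle, rad: 0 fully down over the lower rollers (stop), pi/2 upright, 2.0 open stop; starts at 1.55 to 1.85. Frame of two blue bars at rack x = -45 and +45 mm, white wedges beneath that fit over the lower rollers with 2 mm play, V nests on top (tops 102 mm up when down). 0.45 kg, friction hinge (0.55 N m): stays at any angle, takes 1 to 6 N at the grip.
- roller_a_mid (a point): A spare roller, loose on the bench: galvanised steel tube 40 mm in diameter, 170 mm long, black end caps, a 10 mm axle stub 10 mm long at each end; about 0.4 kg. The point is the middle of its axis; x runs along it. It rests on the bench with its axis 20 mm up and rolls when pushed sideways.
- roller_b_mid (a point): The other spare roller, loose on the bench: galvanised steel tube 40 mm in diameter, 170 mm long, black end caps, a 10 mm axle stub 10 mm long at each end; about 0.4 kg. The point is the middle of its axis; x runs along it. Same as the first; either may go below.
- roller_in_rack_mid (a point): The roller already seated in the lower nests on the hinge side (rack y = +37 mm), to stay there: galvanised steel tube 40 mm in diameter, 170 mm long, black end caps, a 10 mm axle stub 10 mm long at each end; about 0.4 kg. The point is the middle of its axis; x runs along it. 
- roller_a: The first spare roller as a whole; same point and axes as roller_a_mid.
- roller_b: The second spare roller as a whole; same point and axes as roller_b_mid.
- roller_in_rack: The roller already in the rack; same point and axes as roller_in_rack_mid.
- label_roll: Bystander: roll of round seals, white and red, 66 mm across, 36 mm high, on the bench; origin under its centre.
- tin_pens: Bystander: food tin with a red and green picture, 75 mm across, 58 mm high, on the bench behind the rack; origin under its centre.
- marker_blue: Bystander: marker pen, white with a blue cap, 132 mm long, lying on the bench; origin under its middle.

How it is judged (in metres and radians):
On the way, in this order (a step that is already met when the one before it is completed fails the run):
1. one spare roller lies in the empty lower nests while the flip bar is open (((x of roller_a_mid in the frame of rack between -0.025 and 0.025 m and y of roller_a_mid in the frame of rack between -0.042 and -0.032 m and z of roller_a_mid in the frame of rack between 0.043 and 0.053 m and angle between the x axis of roller_a_mid and the x axis of rack, either way round below 0.08 rad) or (x of roller_b_mid in the frame of rack between -0.025 and 0.025 m and y of roller_b_mid in the frame of rack between -0.042 and -0.032 m and z of roller_b_mid in the frame of rack between 0.043 and 0.053 m and angle between the x axis of roller_b_mid and the x axis of rack, either way round below 0.08 rad)) and value of joint flip_bar above 0.8 rad), for 0.2 s.
2. the flip bar is fully down over both lower rollers (value of joint flip_bar below 0.04 rad and x of roller_in_rack_mid in the frame of rack between -0.025 and 0.025 m and y of roller_in_rack_mid in the frame of rack between 0.032 and 0.042 m and z of roller_in_rack_mid in the frame of rack between 0.043 and 0.053 m and angle between the x axis of roller_in_rack_mid and the x axis of rack, either way round below 0.08 rad and ((x of roller_a_mid in the frame of rack between -0.025 and 0.025 m and y of roller_a_mid in the frame of rack between -0.042 and -0.032 m and z of roller_a_mid in the frame of rack between 0.043 and 0.053 m and angle between the x axis of roller_a_mid and the x axis of rack, either way round below 0.08 rad) or (x of roller_b_mid in the frame of rack between -0.025 and 0.025 m and y of roller_b_mid in the frame of rack between -0.042 and -0.032 m and z of roller_b_mid in the frame of rack between 0.043 and 0.053 m and angle between the x axis of roller_b_mid and the x axis of rack, either way round below 0.08 rad))), for 0.2 s.
3. the other spare roller lies in upper nests on the closed flip bar (value of joint flip_bar below 0.04 rad and (((x of roller_a_mid in the frame of rack between -0.025 and 0.025 m and y of roller_a_mid in the frame of rack between -0.042 and -0.032 m and z of roller_a_mid in the frame of rack between 0.043 and 0.053 m and angle between the x axis of roller_a_mid and the x axis of rack, either way round below 0.08 rad) and ((x of roller_b_mid in the frame of rack between -0.025 and 0.025 m and y of roller_b_mid in the frame of rack between -0.042 and -0.032 m and z of roller_b_mid in the frame of rack between 0.103 and 0.113 m and angle between the x axis of roller_b_mid and the x axis of rack, either way round below 0.08 rad) or (x of roller_b_mid in the frame of rack between -0.025 and 0.025 m and y of roller_b_mid in the frame of rack between 0.032 and 0.042 m and z of roller_b_mid in the frame of rack between 0.103 and 0.113 m and angle between the x axis of roller_b_mid and the x axis of rack, either way round below 0.08 rad))) or ((x of roller_b_mid in the frame of rack between -0.025 and 0.025 m and y of roller_b_mid in the frame of rack between -0.042 and -0.032 m and z of roller_b_mid in the frame of rack between 0.043 and 0.053 m and angle between the x axis of roller_b_mid and the x axis of rack, either way round below 0.08 rad) and ((x of roller_a_mid in the frame of rack between -0.025 and 0.025 m and y of roller_a_mid in the frame of rack between -0.042 and -0.032 m and z of roller_a_mid in the frame of rack between 0.103 and 0.113 m and angle between the x axis of roller_a_mid and the x axis of rack, either way round below 0.08 rad) or (x of roller_a_mid in the frame of rack between -0.025 and 0.025 m and y of roller_a_mid in the frame of rack between 0.032 and 0.042 m and z of roller_a_mid in the frame of rack between 0.103 and 0.113 m and angle between the x axis of roller_a_mid and the x axis of rack, either way round below 0.08 rad))))), for 0.2 s.
At the end, for the whole second after the job is handed in: All three rollers at rest in nests (both lower, one upper): middle within 25 mm along the rack, 5 mm sideways and in height, in line within 0.08 rad; flip bar closed (below 0.04 rad) (all of step 3 and x of roller_in_rack_mid in the frame of rack between -0.025 and 0.025 m and y of roller_in_rack_mid in the frame of rack between 0.032 and 0.042 m and z of roller_in_rack_mid in the frame of rack between 0.043 and 0.053 m and angle between the x axis of roller_in_rack_mid and the x axis of rack, either way round below 0.08 rad and linear speed of each of roller_a, roller_b, roller_in_rack below 0.02 m/s and angular speed of each of roller_a, roller_b, roller_in_rack below 0.3 rad/s); the robot touches nothing.
It fails at once if a roller is dropped (faster than 0.5 m/s with no finger touching it, a fall of about 13 mm) ((linear speed of roller_a above 0.5 m/s and contact force between roller_a and the fingers below 0.1 N) or (linear speed of roller_b above 0.5 m/s and contact force between roller_b and the fingers below 0.1 N) or (linear speed of roller_in_rack above 0.5 m/s and contact force between roller_in_rack and the fingers below 0.1 N)).
It fails at once if a roller is hammered into the rack or the flip bar slammed onto one (more than 100 N between a roller and the rack) (contact force between any of roller_a, roller_b, roller_in_rack and rack above 100 N).
It fails at once if the label roll, the tin or the marker is moved by more than 30 mm (distance of any of label_roll, tin_pens, marker_blue from where it was at the start of the episode above 0.03 m).
It also fails if it takes over 72 s, if anything falls off the work surface, if the arm or the gripper's body presses on something with over 40 N, if the wrist force passes 120 N, or if a joint passes its speed limit or range.

## Working session

There is one attempt and no reset: what is moved stays moved. The work goes in short steps, Python scripts to look and compute and a tool call to move; the robot and the scene stay as the last step left them, time stands still between calls to the robot, and variables do not carry over. Pictures are saved under pics/ and viewed, at most 10 in all, crops included, and the job is handed in when it is done.

Besides the shell and the picture viewer there is one more tool, called after "Call:" as name(argument=value, ...), one argument or row to a line, values as JSON. step_arm: Moves the arm, as the interface text tells. Its arguments: {"type":"object","properties":{"moves":{"type":"array","items":{"type":"array","items":{"type":"array","items":{"type":"number"}}}}},"required":["moves"]}

```bash
mkdir -p pics; cat > h.py <<'E'
import numpy as np, cv2
from plant import ctrl, viewer, close_job
from scipy.spatial.transform import Rotation as R
def cam(name):
    i=viewer.camera_info(name); return i
def snap(name):
    i=viewer.camera_info(name); p,d=viewer.snapshot(name); return i,p,d
def rot(o):
    o=np.array(o,float)
    if o.shape==(3,3): return o
    if o.size==4: return R.from_quat(o).as_matrix()
    return R.from_euler('xyz',o,degrees=True).as_matrix()
def cloud(i,d):
    K=np.array(i['camera_matrix']); v,u=np.mgrid[:d.shape[0],:d.shape[1]]
    c=np.stack([(u-K[0,2])/K[0,0]*d,(v-K[1,2])/K[1,1]*d,d],-1)
    w=c@rot(i['orientation']).T+np.array(i['eye']); w[d<=0]=np.nan
    return w
E
python3 - <<'E'
from h import *
print(ctrl.get_obs())
for n in ['scene','side']:
    i,p,d=snap(n); print(n,i); cv2.imwrite(f'pics/{n}0.png',p); np.savez(f'{n}0.npz',w=cloud(i,d),p=p)
E
```

```text
{'clock': 0.0, 'joint_pos': array([ 8.19375281e+01,  2.05915443e+01,  6.32681532e-01, -1.88063801e-02,
       -7.01365324e+01, -1.65055201e+01]), 'qvel': array([-0.00360529, -0.01106383,  0.00450314,  0.02555907, -0.08863094,
       -0.08123628]), 'tau': array([ 5.09600013e-04, -5.82728112e+01,  2.93059874e+01,  6.99730039e+00,
        6.95429437e-03, -1.84238720e-04]), 'tool_pos': array([0.28048857, 0.613413  , 0.2256173 ]), 'orientation': array([ 1.79903513e+02, -1.01543606e-02, -2.45743882e+01]), 'force': array([-0.48968101,  0.38788405,  0.48785645]), 'moment': array([ 0.02055171, -0.00997606,  0.01352283]), 'gripper_force': 0.0, 'opening': 0.08769412905336525}
scene {'camera_matrix': array([[489.50447589,   0.        , 322.91388497],
       [  0.        , 489.50447589, 202.00344286],
       [  0.        ,   0.        ,   1.        ]]), 'eye': array([-0.36865942, -0.72731877,  0.97718783]), 'orientation': array([-127.17111669,    0.49555775,  -50.36914899])}
side {'camera_matrix': array([[401.21099556,   0.        , 317.87241543],
       [  0.        , 401.21099556, 199.55222712],
       [  0.        ,   0.        ,   1.        ]]), 'eye': array([ 0.21939578, -0.85310452,  0.80472781]), 'orientation': array([-127.66561922,    0.50566995,  -18.45115751])}
```

View pics/scene0.png

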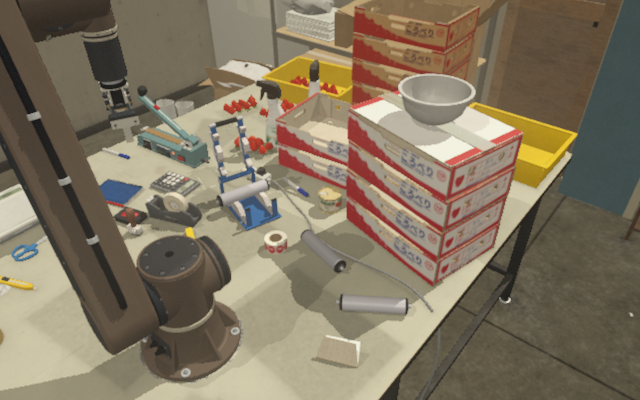

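View pics/side0.png

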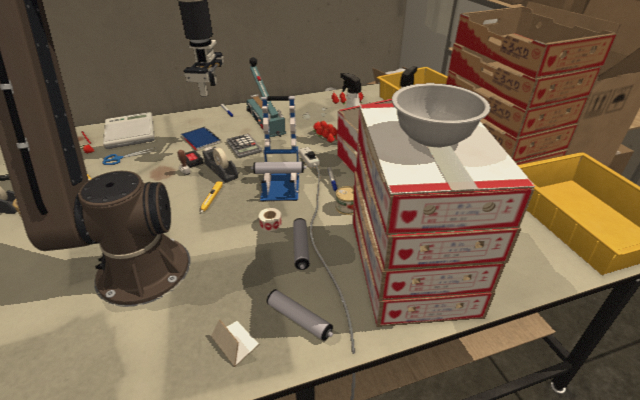

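The scene view shows the spare rollers at about (323,250) and (374,303), the rack at (245,205) and its roller at (244,193). The flip bar stands upright behind that roller. The side view agrees: rollers at (300,245) and (300,315), rack roller at (278,168).

```bash
python3 - <<'E'
from h import *
for n,boxes in [('scene',dict(A=(295,225,350,275),B=(333,288,415,320),rackR=(215,175,275,210),grip=(210,110,250,130),rack=(205,110,290,230),seal=(260,228,292,258),tin=(315,185,345,212),mark=(285,178,312,198))),('side',dict(A=(288,215,312,272),B=(262,285,336,343),rackR=(250,158,305,176),grip=(260,92,300,104),rack=(255,92,305,203)))]:
    z=np.load(n+'0.npz'); w=z['w']; 
    for k,(a,b,c,d) in boxes.items():
        q=w[b:d,a:c].reshape(-1,3); q=q[~np.isnan(q[:,0])]
        if k in'AB' or k in('seal','tin','mark'):
            q=q[(q[:,2]>.008)&(q[:,2]<.08)]
        elif k=='rackR': q=q[(q[:,2]>.05)&(q[:,2]<.075)]
        elif k=='grip': q=q[(q[:,2]>.235)&(q[:,2]<.3)]
        else:
            q=q[(q[:,2]>.02)&(q[:,0]<.75)]
        m=np.median(q,0); q=q[np.linalg.norm(q-m,axis=1)<.2]
        r=cv2.minAreaRect((q[:,:2]*1000).astype(np.float32))
        print(n,k,len(q),np.round(q.mean(0),3),'rect',np.round(r[0]),np.round(r[1]),round(r[2],1),'z',np.round(np.percentile(q[:,2],[2,50,98]),3))
E
```

```text
scene A 736 [ 0.411 -0.068  0.03 ] rect [429. -54.] [206.  56.] 75.2 z [0.012 0.033 0.04 ]
scene B 1126 [ 0.343 -0.293  0.029] rect [ 356. -300.] [ 76. 210.] 51.4 z [0.011 0.032 0.04 ]
scene rackR 549 [0.441 0.288 0.061] rect [435. 269.] [188. 178.] 71.6 z [0.051 0.061 0.073]
scene grip 228 [0.486 0.368 0.258] rect [481. 372.] [ 34. 108.] 59.7 z [0.237 0.261 0.27 ]
scene rack 2473 [0.481 0.315 0.096] rect [506. 324.] [375. 222.] 34.4 z [0.022 0.065 0.256]
scene seal 409 [0.358 0.066 0.027] rect [363.  70.] [72. 65.] 34.4 z [0.009 0.031 0.037]
scene tin 523 [0.605 0.062 0.041] rect [643.  88.] [157.  74.] 31.6 z [0.009 0.049 0.057]
scene mark 76 [0.614 0.219 0.011] rect [616. 220.] [112.  65.] 49.6 z [0.008 0.011 0.017]
side A 717 [ 0.422 -0.074  0.034] rect [430. -54.] [204.  53.] 72.3 z [0.009 0.037 0.043]
side B 1282 [ 0.352 -0.298  0.034] rect [ 368. -291.] [147. 175.] 81.7 z [0.015 0.037 0.043]
side rackR 451 [0.447 0.286 0.062] rect [452. 305.] [ 75. 182.] 72.0 z [0.051 0.063 0.07 ]
side grip 191 [0.484 0.371 0.263] rect [483. 372.] [ 17. 109.] 72.8 z [0.25  0.264 0.272]
side rack 1690 [0.462 0.307 0.105] rect [462. 315.] [293. 169.] 73.3 z [0.025 0.07  0.263]
```

```bash
cat >> h.py <<'E'
from scipy.optimize import least_squares
def cyl(q,z0,c0,phi0,r=.02):
    "fit horizontal cylinder axis; returns mid xy, phi deg, length, rms"
    f=lambda p:np.hypot((q[:,0]-p[0])*-np.sin(p[2])+(q[:,1]-p[1])*np.cos(p[2]),q[:,2]-p[3])-r
    s=least_squares(f,[*c0,phi0,z0],loss='soft_l1',f_scale=.002)
    p=s.x; k=abs(f(p))<.004; t=(q[k,:2]-p[:2])@[np.cos(p[2]),np.sin(p[2])]
    a,b=np.percentile(t,[.5,99.5]); m=p[:2]+(a+b)/2*np.array([np.cos(p[2]),np.sin(p[2])])
    return np.round([*m,p[3],np.degrees(p[2]),b-a,np.median(abs(f(p))),k.sum()],4)
E
python3 - <<'E'
from h import *
for n in ['scene','side']:
    w=np.load(n+'0.npz')['w'].reshape(-1,3)
    for k,c,z,ph in [('A',(.42,-.06),.02,75),('B',(.35,-.29),.02,-30),('rack',(.45,.3),.048,-18)]:
        best=None
        for p in range(0,180,30):
            q=w[np.hypot(w[:,0]-c[0],w[:,1]-c[1])<.12]; q=q[(q[:,2]>z-.008)&(q[:,2]<z+.024)]
            r=cyl(q,z,c,np.radians(p))
            if best is None or r[6]>best[6]: best=r
        print(n,k,best)
E
```

```text
scene A [ 4.20300e-01 -5.86000e-02  1.74000e-02  7.80297e+01  1.71000e-01
  1.80000e-03  6.13000e+02]
scene B [ 3.49800e-01 -2.85300e-01  1.82000e-02 -5.39846e+01  1.69100e-01
  1.70000e-03  9.39000e+02]
scene rack [ 4.46000e-01  2.96400e-01  4.56000e-02 -1.77173e+01  1.67600e-01
  2.40000e-03  4.84000e+02]
side A [ 4.15400e-01 -4.66000e-02  2.23000e-02  9.19153e+01  2.05500e-01
  5.60000e-03  3.21000e+02]
side B [ 3.53200e-01 -2.86200e-01  2.10000e-02 -5.44406e+01  1.69300e-01
  1.20000e-03  1.20200e+03]
side rack [ 4.50400e-01  2.95200e-01  4.88000e-02 -1.78238e+01  1.67200e-01
  1.90000e-03  4.94000e+02]
```

Call:
step_arm(
  moves=[
    [[0, 0, 4, -0.1, 8], [0, 0, 4, -0.1, 8], [0, 0, 4, -0.1, 8], [1, -4.8, 0, -0.1, 8], [1, -4.8, 0, -0.1, 8], [1, -4.8, 0, -0.1, 8], [1, -4.8, 0, -0.1, 8], [1, -4.8, 0, -0.1, 8], [1, -4.8, 0, -0.1, 8], [1, -4.8, 0, -0.1, 8]],
  ],
)

```text
clock: 1.1
tool_pos: [0.3504, 0.2757, 0.3464]
orientation: [180.0, 0.0, -82.1]
force: [1.2, 0.1, 0.7]
opening: 0.0799
gripper_force: 0.0
```

Call:
step_arm(
  moves=[
    [[1, -4.8, 0, -0.1, 8], [1, -4.8, 0, -0.1, 8], [1, -4.8, 0, -0.1, 8], [1, -4.8, -1, -0.051, 8], [1, -4.8, -1, 0, 8], [1, -4.8, -1, 0, 8], [1, -4.8, -1, 0, 8], [0, 0, -4, 0, 8], [0, 0, -4, 0, 8], [0, 0, 0, 0, 8]],
  ],
)

```text
clock: 2.1
tool_pos: [0.4169, -0.0593, 0.222]
orientation: [179.5, -0.2, -102.1]
force: [0.1, 0.5, -0.1]
opening: 0.0801
gripper_force: 0.0
```

```bash
cat > look.py <<'E'
import sys
from h import *
# usage: look.py png z cx cy phi [z cx cy phi ...]
o=ctrl.get_obs(); print(o['clock'],np.round(o['tool_pos'],4),np.round(o['orientation'],2),np.round(o['joint_pos'],1))
i,p,d=snap('wrist'); w=cloud(i,d); cv2.imwrite(f'pics/{sys.argv[1]}.png',p); np.savez(f'{sys.argv[1]}.npz',w=w,p=p)
q=w.reshape(-1,3)
a=list(map(float,sys.argv[2:]))
for z,cx,cy,ph in zip(*[iter(a)]*4):
    s=q[(np.hypot(q[:,0]-cx,q[:,1]-cy)<.115)&(q[:,2]>z-.008)&(q[:,2]<z+.024)]
    print(len(s), cyl(s,z,(cx,cy),np.radians(ph)) if len(s)>50 else '')
E
python3 look.py w1 .02 .42 -.058 78
```

```text
2.1 [ 0.4169 -0.0593  0.222 ] [ 179.5    -0.18 -102.13] [ 18.9  -3.8 -29.2  -0.1 -65.1 -31. ]
4309 [ 4.24300e-01 -5.92000e-02  2.12000e-02  7.78859e+01  1.67100e-01
  9.00000e-04  3.85900e+03]
```

View pics/w1.png

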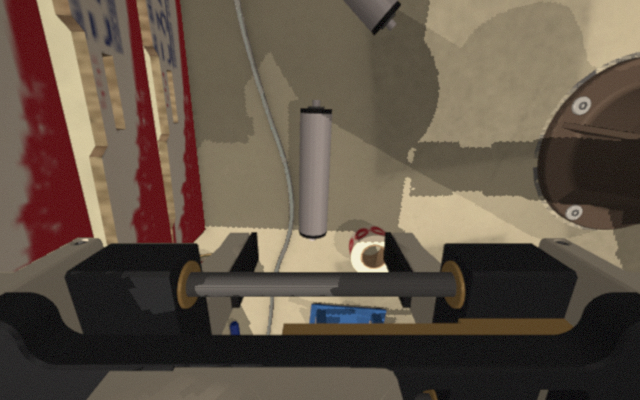

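The wrist view shows roller A clear at (315,172), the cable beside it at about (285,180), boxes left of column 200, and the label roll at (370,250).

```bash
python3 - <<'E'
from h import *
for n in ['w1','scene0']:
    w=np.load(n+'.npz')['w'].reshape(-1,3)
    for y0,y1 in [(-.15,-.1),(-.1,-.05),(-.05,0),(0,.05)]:
        q=w[(w[:,1]>y0)&(w[:,1]<y1)&(w[:,2]>.06)&(w[:,2]<.35)&(w[:,0]>.47)]
        print(n,y0,len(q),np.round(np.percentile(q[:,0],[0,1,5,50]),3) if len(q) else '')
E
```

```text
w1 -0.15 22763 [0.47  0.471 0.476 0.569]
w1 -0.1 11585 [0.47  0.47  0.471 0.488]
w1 -0.05 440 [0.589 0.59  0.591 0.594]
w1 0 0 
scene0 -0.15 1883 [0.557 0.56  0.563 0.575]
scene0 -0.1 1659 [0.57  0.572 0.575 0.587]
scene0 -0.05 1667 [0.583 0.585 0.588 0.602]
scene0 0 1053 [0.607 1.127 1.132 1.345]
```

Call:
step_arm(
  moves=[
    [[0.7, 0, -4, 0, 8], [0, 0, -4, 0, 8], [0, 0, -4, 0, 8], [0, 0, -4, 0, 8], [0, 0, -3, 0, 8], [0, 0, -1.6, 0, 8], [0, 0, -0.9, 0, 8], [0, 0, 0, 0, 8], [0, 0, 0, 0, 3], [0, 0, 0, 0, 3]],
  ],
)

```text
clock: 3.15
tool_pos: [0.4289, -0.0575, 0.0129]
orientation: [-179.9, 0.1, -101.9]
force: [0.7, -0.8, 0.5]
opening: 0.069
gripper_force: 0.0
```

Call:
step_arm(
  moves=[
    [[0, 0, 0, 0, 3], [0, 0, 0, 0, 3], [0, 0, 0, 0, 3], [0, 0, 0, 0, 3]],
  ],
)

```text
clock: 3.55
tool_pos: [0.4276, -0.058, 0.0117]
orientation: [-180.0, 0.0, -102.0]
force: [-0.9, -0.5, 1.1]
opening: 0.0391
gripper_force: 29.7
```

Call:
step_arm(
  moves=[
    [[0, 0, 2, 0, 3], [0, 0, 4, 0, 3], [0, 0, 4, 0.147, 3], [0, 0, 4, 0.147, 3], [0, 0, 4, 0.147, 3], [0, 3, 1, 0.147, 3], [0, 4, 0, 0.147, 3], [0, 4, 0, 0.147, 3], [-0.5, 4, 0, 0.147, 3], [-0.5, 3, 0, 0.147, 3]],
  ],
)

```text
clock: 4.55
tool_pos: [0.4167, 0.1237, 0.201]
orientation: [180.0, 0.0, -34.2]
force: [1.4, -0.1, -3.8]
opening: 0.0395
gripper_force: 29.8
```

Call:
step_arm(
  moves=[
    [[0, 2, 0, 0.147, 3], [0, 0, 0, 0.143, 3], [0, 0, 0, 0, 3], [0, 0, 0, 0, 3]],
  ],
)

```text
clock: 4.95
tool_pos: [0.4171, 0.1416, 0.201]
orientation: [179.9, 0.1, -18.2]
force: [-0.4, 0.0, -4.3]
opening: 0.0396
gripper_force: 29.8
```

```bash
python3 look.py w2 .048 .448 .296 -18 .19 .42 .14 -18
```

```text
4.95 [0.4171 0.1416 0.201 ] [ 1.7994e+02  6.0000e-02 -1.8240e+01] [ 44.5  -1.  -29.5  -0.  -61.6  27.2]
6279 [ 4.65100e-01  2.89400e-01  4.89000e-02 -1.76531e+01  1.40000e-01
  8.00000e-04  4.71800e+03]
481 [ 4.59200e-01  1.17700e-01  2.08400e-01 -3.41021e+01  9.39000e-02
  4.90000e-03  1.92000e+02]
```

View pics/w2.png

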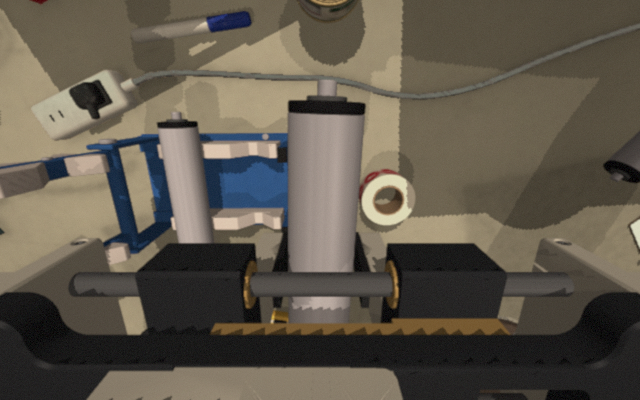

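```bash
python3 - <<'E'
from h import *
z=np.load('w2.npz'); w=z['w']; p=z['p'].astype(int)
ph=np.radians(-17.7); ex=np.array([np.cos(ph),np.sin(ph)]); ey=np.array([-ex[1],ex[0]])
o=np.array([.4651,.2894]); o0=o-ey*.037   # point with rack y=0
for nm,(r0,r1,c0,c1) in dict(far=(140,160,212,280),near=(206,232,212,280)).items():
    q=w[r0:r1,c0:c1].reshape(-1,3); c=p[r0:r1,c0:c1].reshape(-1,3)
    k=(c.min(1)>120)&(c.max(1)-c.min(1)<60)&(q[:,2]>.02); q=q[k]
    x=(q[:,:2]-o0)@ex; y=(q[:,:2]-o0)@ey
    print(nm,k.sum(),'x',np.round(np.percentile(x,[1,10,50,90,99]),4),'z',np.round(np.percentile(q[:,2],[1,50,99]),4),'y',np.round(np.percentile(y,[1,99]),4))
    for a in np.arange(-.07,.03,.006):
        s=q[(abs(y-a)<.003)]
        if len(s): print(round(a,3),np.round(np.percentile(s[:,2],90),4),end='; ')
    print()
q=w[100:250,285:370].reshape(-1,3)
k=(q[:,2]>.2)&(q[:,2]<.235); q=q[k]; print(len(q),np.nanmax(q[:,2]),cyl(q,.21,(.44,.135),np.radians(-18)))
# blue base / bars
b=(p[...,0]-p[...,2]>60)&(w[...,2]<.03); q=w[b]; x=(q[:,:2]-o0)@ex; y=(q[:,:2]-o0)@ey
k=(abs(x)<.15)&(abs(y)<.13); print('base x',np.percentile(x[k],[1,99]),'y',np.percentile(y[k],[1,99]), np.median(q[k,2]))
E
```

```text
far 922 x [0.0295 0.0311 0.0376 0.0443 0.0449] z [0.0244 0.039  0.0448] y [-0.0665  0.0059]
-0.07 0.0435; -0.064 0.0442; -0.058 0.0438; -0.052 0.0389; -0.046 0.0325; -0.04 0.0271; -0.034 0.0266; -0.028 0.0322; -0.022 0.0379; -0.016 0.0436; -0.01 0.0443; -0.004 0.0443; 0.002 0.0445; 0.008 0.0437; 
near 833 x [-0.0609 -0.0591 -0.0521 -0.0456 -0.0448] z [0.0238 0.0414 0.0447] y [-0.0657  0.015 ]
-0.064 0.0443; -0.058 0.0443; -0.052 0.0391; -0.046 0.0334; -0.04 0.0274; -0.034 0.0265; -0.028 0.0316; -0.022 0.0373; -0.016 0.0433; -0.01 0.0443; -0.004 0.044; 0.002 0.044; 0.008 0.0441; 0.014 0.0443; 
11080 0.2324207322938183 [ 4.6270e-01  1.2530e-01  2.1040e-01 -1.9597e+01  7.7900e-02  4.0000e-04
  1.0898e+04]
base x [-0.04287196  0.05251599] y [-0.07303522  0.10256357] 0.009334513347159845
```

The picture shows the held roller in line at (325,190) and the empty V nests at (240,150) and (240,220). The rack roller is at (187,190) and the flip bar is to the left.

```bash
cat >> h.py <<'E'
PH=np.radians(-17.7); EX=np.array([np.cos(PH),np.sin(PH)]); EY=np.array([-EX[1],EX[0]]); O=np.array([.4466,.2565])
def rack(w): return np.stack([(w[...,:2]-O)@EX,(w[...,:2]-O)@EY,w[...,2]],-1)
E
python3 - <<'E'
from h import *
for n in ['scene0','side0','w2']:
    q=rack(np.load(n+'.npz')['w']).reshape(-1,3)
    q=q[(abs(q[:,0])<.075)&(q[:,1]>.03)&(q[:,1]<.17)]
    for z in np.arange(.075,.28,.015):
        s=q[abs(q[:,2]-z)<.0075]
        if len(s)>5: print(n,round(z,3),len(s),'y',np.round(np.percentile(s[:,1],[2,10,50,90]),3),'x',np.round(np.percentile(s[:,0],[2,98]),3))
E
```

```text
scene0 0.075 151 y [0.033 0.081 0.089 0.096] x [-0.068  0.055]
scene0 0.09 90 y [0.084 0.087 0.093 0.099] x [-0.063  0.053]
scene0 0.105 43 y [0.075 0.076 0.092 0.113] x [-0.059  0.048]
scene0 0.12 97 y [0.074 0.077 0.09  0.105] x [-0.059  0.046]
scene0 0.135 56 y [0.094 0.096 0.1   0.107] x [-0.058  0.047]
scene0 0.15 42 y [0.09  0.091 0.098 0.122] x [-0.059  0.043]
scene0 0.165 77 y [0.08  0.084 0.09  0.123] x [-0.059  0.047]
scene0 0.18 104 y [0.084 0.086 0.095 0.127] x [-0.059  0.046]
scene0 0.195 80 y [0.089 0.095 0.104 0.114] x [-0.058  0.048]
scene0 0.21 49 y [0.105 0.108 0.112 0.119] x [-0.058  0.048]
scene0 0.225 59 y [0.097 0.101 0.112 0.137] x [-0.059  0.047]
scene0 0.24 93 y [0.093 0.096 0.111 0.122] x [-0.058  0.047]
scene0 0.255 109 y [0.111 0.115 0.119 0.122] x [-0.058  0.047]
scene0 0.27 94 y [0.112 0.116 0.121 0.128] x [-0.059  0.047]
side0 0.075 161 y [0.031 0.034 0.085 0.093] x [-0.067  0.068]
side0 0.09 119 y [0.083 0.086 0.093 0.098] x [-0.058  0.058]
side0 0.105 19 y [0.077 0.079 0.091 0.096] x [-0.054  0.051]
side0 0.12 72 y [0.074 0.077 0.088 0.101] x [-0.054 
[... 432 characters left out ...]
side0 0.24 64 y [0.094 0.097 0.108 0.121] x [-0.053  0.05 ]
side0 0.255 79 y [0.113 0.116 0.12  0.124] x [-0.052  0.052]
side0 0.27 112 y [0.113 0.117 0.121 0.126] x [-0.053  0.05 ]
w2 0.075 2145 y [0.03  0.032 0.04  0.088] x [-0.056  0.071]
w2 0.09 1610 y [0.083 0.088 0.092 0.099] x [-0.056  0.061]
w2 0.105 244 y [0.076 0.077 0.094 0.104] x [-0.049  0.053]
w2 0.12 1104 y [0.076 0.078 0.085 0.093] x [-0.052  0.053]
w2 0.135 531 y [0.092 0.095 0.098 0.101] x [0.037 0.055]
w2 0.15 271 y [0.091 0.093 0.1   0.116] x [0.038 0.053]
w2 0.165 483 y [0.084 0.085 0.086 0.104] x [0.038 0.053]
w2 0.18 714 y [0.085 0.086 0.088 0.089] x [0.037 0.053]
w2 0.195 56 y [0.087 0.088 0.089 0.09 ] x [0.037 0.046]
```

Call:
step_arm(
  moves=[
    [[0.9, 3.5, 0, 0.033, 3], [0.9, 3.5, 0, 0, 3], [0, 1, -2, 0, 3], [0, 0, -3.5, 0, 3], [0, 0, -3.5, 0, 3], [0, 0, -3, 0, 3], [0, 0, -1, 0, 3], [0, 0, 0, 0, 3], [0, 0, 0, 0, 3]],
  ],
)

```text
clock: 5.9
tool_pos: [0.4365, 0.2225, 0.0728]
orientation: [-179.9, -0.1, -16.1]
force: [0.6, -0.5, -3.6]
opening: 0.0398
gripper_force: 29.8
```

```bash
python3 - <<'E'
from h import *
o=ctrl.get_obs(); t=o['tool_pos']; print(np.round(t,4),rack(t),o['orientation'],'target .4354 .2212',o['force'])
i,p,d=snap('wrist'); w=rack(cloud(i,d)); z=p.astype(int)
q=w.reshape(-1,3); q=q[(q[:,1]>-.08)&(q[:,1]<.006)&(q[:,2]>.062)&(q[:,2]<.1)&(q[:,0]>.02)&(q[:,0]<.1)]
print('held',len(q),q[:,2].max(),cyl(q,.06,(.04,-.037),0))
q=w.reshape(-1,3); q=q[(q[:,1]>.015)&(q[:,1]<.065)&(q[:,2]>.05)&(q[:,2]<.08)&(q[:,0]<.1)&(q[:,0]>-.1)]
print('rackroller',len(q),cyl(q,.048,(.02,.037),0))
E
```

```text
[0.4365 0.2225 0.0728] [ 0.00076583 -0.03549564  0.0727646 ] [-1.79934767e+02 -5.79495502e-02 -1.61429503e+01] target .4354 .2212 [ 0.63037914 -0.53565725 -3.56156961]
held 5746 0.09999981668319557 [ 5.450e-02 -3.580e-02  8.160e-02  4.296e-01  6.790e-02  6.000e-04
  4.759e+03]
rackroller 8085 [3.690e-02 3.750e-02 4.910e-02 2.164e-01 8.220e-02 4.000e-04 7.708e+03]
```

Call:
step_arm(
  moves=[
    [[0, -0.1, -1.2, 0, 3], [0, 0, -1, 0, 3], [0, 0, -0.4, 0, 3], [0, 0, -0.2, 0, 3], [0, 0, -0.1, 0, 3], [0, 0, -0.1, 0, 3], [0, 0, -0.1, 0, 3], [0, 0, 0, 0, 3]],
  ],
)

```text
clock: 6.75
tool_pos: [0.4356, 0.2211, 0.0406]
orientation: [-180.0, -0.0, -16.1]
force: [-0.0, 0.8, -3.9]
opening: 0.0394
gripper_force: 29.8
```

Call:
step_arm(
  moves=[
    [[0, 0, -0.1, 0, 3], [0, 0, 0, 0, 3], [0, 0, 0, 0, 3]],
  ],
)

```text
clock: 7.05
tool_pos: [0.4358, 0.2213, 0.0397]
orientation: [-180.0, -0.0, -16.1]
force: [0.2, 0.1, -2.8]
opening: 0.0391
gripper_force: 29.7
```

Call:
step_arm(
  moves=[
    [[0, 0, -0.1, 0, 3], [0, 0, 0, 0, 3], [0, 0, 0, 0, 3]],
  ],
)

```text
clock: 7.35
tool_pos: [0.4359, 0.2213, 0.0395]
orientation: [-180.0, -0.0, -16.1]
force: [-4.0, -0.6, 9.1]
opening: 0.0397
gripper_force: 29.7
```

Call:
step_arm(
  moves=[
    [[0, 0, 0, 0, 4.2], [0, 0, 0, 0, 4.5], [0, 0, 0, 0, 5], [0, 0, 0, 0, 5], [0, 0, 2, 0, 5], [0, 0, 4, 0, 5], [0, 0, 4, 0, 5], [0, -2, 4, 0, 5], [0, 0, 4, 0, 5], [0, 0, 2, 0, 5]],
  ],
)

```text
clock: 8.35
tool_pos: [0.4367, 0.2013, 0.2425]
orientation: [-179.8, -0.2, -16.1]
force: [0.5, 0.8, 0.4]
opening: 0.0501
gripper_force: 0.0
```

```bash
python3 - <<'E'
from h import *
o=ctrl.get_obs(); t=o['tool_pos']; print(o['clock'],np.round(t,4),rack(t),o['orientation'])
i,p,d=snap('wrist'); w=rack(cloud(i,d)).reshape(-1,3)
for y in(-.037,.037):
    q=w[(abs(w[:,1]-y)<.025)&(w[:,2]>.045)&(w[:,2]<.08)&(abs(w[:,0])<.1)]
    print(cyl(q,.048,(0,y),0), np.percentile(q[:,0],[.5,99.5]))
i,p,d=snap('scene'); w=rack(cloud(i,d)).reshape(-1,3)
for y in(-.037,.037):
    q=w[(abs(w[:,1]-y)<.025)&(w[:,2]>.045)&(w[:,2]<.08)&(abs(w[:,0])<.1)]
    print(len(q),cyl(q,.048,(0,y),0))
q=w[(abs(w[:,0])<.03)&(w[:,1]>.09)&(w[:,1]<.16)&(w[:,2]>.24)&(w[:,2]<.29)]
print('rod',len(q),q.mean(0),q[:,2].max(),cyl(q,.265,(0,.115),0,.008))
E
```

```text
8.35 [0.4367 0.2013 0.2425] [ 0.00731976 -0.05563103  0.2424601 ] [-1.79763777e+02 -1.70279873e-01 -1.60976566e+01]
[ 3.400e-03 -3.640e-02  4.910e-02 -1.572e-01  1.678e-01  4.000e-04
  3.980e+03] [-0.08093531  0.09551889]
[-4.600e-03  3.770e-02  4.910e-02 -9.710e-02  1.649e-01  4.000e-04
  3.768e+03] [-0.08690561  0.08549515]
538 [-2.800e-03 -3.690e-02  4.510e-02 -7.390e-02  1.684e-01  1.700e-03
  4.440e+02]
533 [-1.270e-02  3.730e-02  4.510e-02 -1.916e-01  1.670e-01  1.900e-03
  4.390e+02]
rod 42 [-0.0161008   0.11934802  0.26349865] 0.2698305196393327 [-1.600e-02  1.181e-01  2.688e-01  1.344e+00  2.520e-02  3.100e-03
  3.100e+01]
```

Call:
step_arm(
  moves=[
    [[0, 0, 4, -0.028, 6], [0, 0, 4, 0, 6], [1.2, 4.3, 0, 0, 6], [1.2, 4.3, 0, 0, 6], [1.2, 4.3, 0, 0, 6], [1.1, 4.2, 0, 0, 6], [0, 0, 0, 0, 6], [0, 0, 0, 0, 6]],
  ],
)

```text
clock: 9.25
tool_pos: [0.4823, 0.3726, 0.3163]
orientation: [179.8, 0.1, -17.6]
force: [-1.1, -0.2, 0.2]
opening: 0.0596
gripper_force: 0.0
```

```bash
python3 - <<'E'
from h import *
o=ctrl.get_obs(); t=o['tool_pos']; print(o['clock'],np.round(t,4),rack(t),o['orientation'])
i,p,d=snap('wrist'); w=rack(cloud(i,d)); cv2.imwrite('pics/w3.png',p); w=w.reshape(-1,3)
q=w[(abs(w[:,0])<.036)&(w[:,1]>.08)&(w[:,1]<.16)&(w[:,2]>.245)&(w[:,2]<.29)]
print('rod',len(q),q.mean(0) if len(q) else '', cyl(q,.263,(0,.1215),0,.008) if len(q)>20 else '')
E
```

```text
9.25 [0.4823 0.3726 0.3163] [-0.00129765  0.1214885   0.31630495] [ 1.79808033e+02  7.49497288e-02 -1.76404764e+01]
rod 1586 [0.00207832 0.12534976 0.27013422] [ 4.000e-04  1.254e-01  2.637e-01 -1.162e-01  7.060e-02  3.000e-04
  1.586e+03]
```

View pics/w3.png

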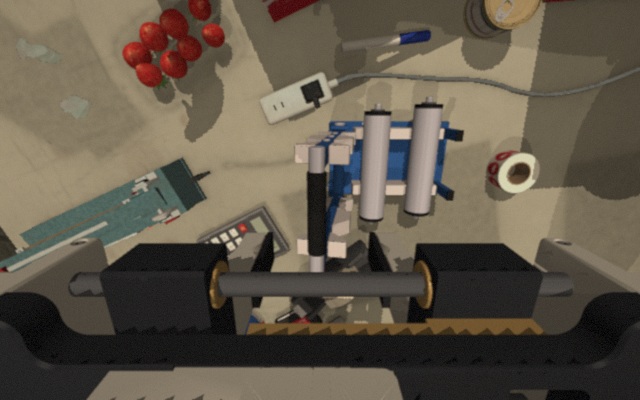

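The picture shows the black grip rod at (317,215) between the opened fingers, and both lower rollers seated at (375,165) and (424,160).

Call:
step_arm(
  moves=[
    [[0.1, 0.4, 0, 0, 6], [0, 0, -2.5, 0, 6], [0, 0, -2.5, 0, 6], [0, 0, -1.6, 0, 6], [0, 0, -0.7, 0, 6], [0, 0, 0, 0, 1], [0, 0, 0, 0, 1], [0, 0, 0, 0, 1], [0, 0, 0, 0, 1], [0, 0, 0, 0, 1]],
  ],
)

```text
clock: 10.3
tool_pos: [0.4838, 0.3762, 0.2462]
orientation: [-180.0, -0.0, -17.7]
force: [0.5, 0.1, 0.7]
opening: 0.0258
gripper_force: 0.0
```

```bash
cat > arc.py <<'E'
import sys
from h import *
# arc.py n step_rad : from present TCP (rod held at TCP z+off)
n=int(sys.argv[1]); s=float(sys.argv[2]); off=float(sys.argv[3])
o=ctrl.get_obs(); t=rack(o['tool_pos']); dy,dz=t[1]-.095,t[2]+off-.078
a=np.arctan2(dz,-dy); print('rack tcp',np.round(t,4),'radius',np.hypot(dy,dz),'angle',a,'F',np.round(o['force'],1),o['gripper_force'],o['opening'])
p=t; r=.187
for k in range(n):
    a=max(a-s,0); g=np.array([t[0],.095-r*np.cos(a),.078+r*np.sin(a)-off]); d=g-p; p=g
    xy=d[0]*EX+d[1]*EY; print(np.round([xy[0]*100,xy[1]*100,d[2]*100],2).tolist(), round(a,3))
E
python3 arc.py 20 .07 .019
```

```text
rack tcp [-0.001   0.1253  0.2462] radius 0.18958910640562684 angle 1.7313230373247324 F [0.5 0.1 0.7] 0.0 0.025809470451168822
[-0.41, -1.28, -0.09] 1.661
[-0.4, -1.24, 0.07] 1.591
[-0.4, -1.25, -0.02] 1.521
[-0.4, -1.24, -0.11] 1.451
[-0.39, -1.23, -0.2] 1.381
[-0.39, -1.22, -0.29] 1.311
[-0.38, -1.19, -0.38] 1.241
[-0.37, -1.16, -0.47] 1.171
[-0.36, -1.13, -0.55] 1.101
[-0.35, -1.09, -0.63] 1.031
[-0.33, -1.05, -0.71] 0.961
[-0.32, -1.0, -0.79] 0.891
[-0.3, -0.94, -0.86] 0.821
[-0.28, -0.88, -0.92] 0.751
[-0.26, -0.82, -0.99] 0.681
[-0.24, -0.75, -1.04] 0.611
[-0.22, -0.68, -1.1] 0.541
[-0.19, -0.6, -1.14] 0.471
[-0.17, -0.53, -1.19] 0.401
[-0.14, -0.45, -1.22] 0.331
```

Call:
step_arm(
  moves=[
    [[0, 0, 0, 0, 1], [0, 0, 0, 0, 1], [0, 0, 0, 0, 1], [-0.2, -0.6, 0.1, 0, 1], [-0.4, -1.2, 0.1, 0, 1], [-0.4, -1.25, 0, 0, 1], [-0.4, -1.25, -0.1, 0, 1], [-0.4, -1.23, -0.2, 0, 1], [-0.4, -1.22, -0.3, 0, 1], [-0.2, -0.7, -0.2, 0, 1]],
  ],
)

```text
clock: 11.3
tool_pos: [0.4596, 0.3012, 0.2406]
orientation: [-179.9, -0.0, -17.7]
force: [-2.8, 3.4, 8.2]
opening: 0.0151
gripper_force: 30.0
```

```bash
python3 arc.py 20 .07 .0163
```

```text
rack tcp [-0.0012  0.0466  0.2406] radius 0.18534223885401882 angle 1.3063920315509256 F [-2.8  3.4  8.2] 30.00081092119217 0.015110265270595013
[-0.39, -1.23, -0.23] 1.236
[-0.37, -1.16, -0.47] 1.166
[-0.36, -1.13, -0.56] 1.096
[-0.35, -1.09, -0.64] 1.026
[-0.33, -1.04, -0.72] 0.956
[-0.32, -0.99, -0.79] 0.886
[-0.3, -0.94, -0.86] 0.816
[-0.28, -0.88, -0.93] 0.746
[-0.26, -0.81, -0.99] 0.676
[-0.24, -0.75, -1.05] 0.606
[-0.22, -0.67, -1.1] 0.536
[-0.19, -0.6, -1.15] 0.466
[-0.17, -0.52, -1.19] 0.396
[-0.14, -0.44, -1.22] 0.326
[-0.11, -0.36, -1.25] 0.256
[-0.09, -0.27, -1.28] 0.186
[-0.06, -0.19, -1.29] 0.116
[-0.03, -0.1, -1.3] 0.046
[-0.01, -0.02, -0.87] 0
[0.0, 0.0, 0.0] 0
```

Call:
step_arm(
  moves=[
    [[-0.39, -1.23, -0.23, 0, 1], [-0.37, -1.16, -0.47, 0, 1], [-0.36, -1.13, -0.56, 0, 1], [-0.35, -1.09, -0.64, 0, 1], [-0.33, -1.04, -0.72, 0, 1], [-0.32, -0.99, -0.79, 0, 1], [-0.3, -0.94, -0.86, 0, 1], [-0.28, -0.88, -0.93, 0, 1], [-0.26, -0.81, -0.99, 0, 1], [0, 0, 0, 0, 1]],
  ],
)

```text
clock: 12.3
tool_pos: [0.4291, 0.207, 0.1758]
orientation: [179.9, 0.1, -17.7]
force: [0.1, 2.5, -7.0]
opening: 0.015
gripper_force: 30.0
```

```bash
python3 arc.py 14 .06 .0163
```

```text
rack tcp [-0.0016 -0.0525  0.1758] radius 0.1864871832797872 angle 0.6584866573696034 F [ 0.1  2.5 -7. ] 30.002314746379852 0.01500257283581213
[-0.21, -0.67, -0.88] 0.598
[-0.18, -0.58, -0.95] 0.538
[-0.17, -0.52, -0.98] 0.478
[-0.15, -0.46, -1.01] 0.418
[-0.13, -0.4, -1.04] 0.358
[-0.11, -0.34, -1.06] 0.298
[-0.09, -0.28, -1.08] 0.238
[-0.07, -0.22, -1.1] 0.178
[-0.05, -0.16, -1.11] 0.118
[-0.03, -0.09, -1.12] 0.058
[-0.01, -0.03, -1.09] 0
[0.0, 0.0, 0.0] 0
[0.0, 0.0, 0.0] 0
[0.0, 0.0, 0.0] 0
```

Down to about 0.15 rad, then slowly.

Call:
step_arm(
  moves=[
    [[-0.21, -0.67, -0.88, 0, 1], [-0.18, -0.58, -0.95, 0, 1], [-0.17, -0.52, -0.98, 0, 1], [-0.15, -0.46, -1.01, 0, 1], [-0.13, -0.4, -1.04, 0, 1], [-0.11, -0.34, -1.06, 0, 1], [-0.09, -0.28, -1.08, 0, 1], [-0.07, -0.22, -1.1, 0, 1], [0, 0, 0, 0, 1], [0, 0, 0, 0, 1]],
  ],
)

```text
clock: 13.3
tool_pos: [0.4184, 0.1731, 0.0959]
orientation: [179.8, 0.1, -17.7]
force: [-1.5, -2.9, -2.5]
opening: 0.015
gripper_force: 30.0
```

```bash
python3 arc.py 8 .025 .0163
```

```text
rack tcp [-0.0016 -0.088   0.0959] radius 0.18618973306809578 angle 0.18464560155454104 F [-1.5 -2.9 -2.5] 29.999311566352844 0.014981637425451425
[-0.05, -0.15, -0.45] 0.16
[-0.02, -0.07, -0.46] 0.135
[-0.02, -0.05, -0.46] 0.11
[-0.01, -0.04, -0.47] 0.085
[-0.01, -0.03, -0.47] 0.06
[-0.01, -0.02, -0.47] 0.035
[-0.0, -0.01, -0.47] 0.01
[-0.0, -0.0, -0.18] 0
```

Call:
step_arm(
  moves=[
    [[-0.05, -0.15, -0.45, 0, 1], [-0.02, -0.07, -0.46, 0, 1], [-0.02, -0.05, -0.46, 0, 1], [-0.01, -0.04, -0.47, 0, 1], [-0.01, -0.03, -0.47, 0, 1], [-0.01, -0.02, -0.3, 0, 1], [0, 0, -0.3, 0, 1], [0, 0, -0.2, 0, 1], [0, 0, -0.1, 0, 1], [0, 0, 0, 0, 1]],
  ],
)

```text
clock: 14.3
tool_pos: [0.4172, 0.1696, 0.0644]
orientation: [179.9, 0.0, -17.7]
force: [-1.5, -5.1, -0.9]
opening: 0.0148
gripper_force: 30.0
```

```bash
python3 arc.py 1 .025 .0163
```

```text
rack tcp [-0.0016 -0.0917  0.0644] radius 0.18673767791443163 angle 0.014560484367999345 F [-1.5 -5.1 -0.9] 29.99755024909973 0.014836247057709109
[-0.01, -0.03, -0.27] 0
```

Nearly shut; push in 1–2 mm steps until the force rises.

Call:
step_arm(
  moves=[
    [[0, 0, -0.15, 0, 1], [0, 0, -0.1, 0, 1], [0, 0, -0.1, 0, 1], [0, 0, 0, 0, 1], [0, 0, 0, 0, 1]],
  ],
)

```text
clock: 14.8
tool_pos: [0.4172, 0.1695, 0.061]
orientation: [179.9, 0.0, -17.7]
force: [-1.9, -5.1, 0.1]
opening: 0.0152
gripper_force: 30.0
```

Call:
step_arm(
  moves=[
    [[0, 0, -0.1, 0, 1], [0, 0, 0, 0, 1], [0, 0, -0.1, 0, 1], [0, 0, 0, 0, 1], [0, 0, 0, 0, 1]],
  ],
)

```text
clock: 15.3
tool_pos: [0.4172, 0.1695, 0.059]
orientation: [179.9, 0.0, -17.7]
force: [-2.3, -4.7, 0.8]
opening: 0.0152
gripper_force: 30.0
```

Call:
step_arm(
  moves=[
    [[0, 0, -0.1, 0, 1], [0, 0, 0, 0, 1], [0, 0, -0.1, 0, 1], [0, 0, 0, 0, 1], [0, 0, 0, 0, 1]],
  ],
)

```text
clock: 15.8
tool_pos: [0.4172, 0.1695, 0.057]
orientation: [179.9, 0.0, -17.7]
force: [-2.1, -4.6, 0.8]
opening: 0.0147
gripper_force: 30.0
```

```bash
python3 - <<'E'
from h import *
for n in ['scene','side']:
    i,p,d=snap(n); w=rack(cloud(i,d)).reshape(-1,3)
    q=w[(abs(abs(w[:,0])-.045)<.02)&(abs(w[:,1])<.09)&(w[:,2]>.08)&(w[:,2]<.14)]
    print(n,len(q),np.percentile(q[:,2],[50,90,97]))
    for y in(-.075,-.06,-.01,0,.01,.065,.075):
        s=q[abs(q[:,1]-y)<.006]; print(y,len(s),np.round(np.percentile(s[:,2],[50,85]),4) if len(s)>3 else '')
    cv2.imwrite(f'pics/{n}1.png',p[60:260,150:400] if n=='scene' else p)
E
```

```text
scene 302 [0.09430836 0.13519042 0.13848036]
-0.075 29 [0.0926 0.1327]
-0.06 26 [0.0966 0.1077]
-0.01 45 [0.1019 0.1322]
0 19 [0.0998 0.122 ]
0.01 19 [0.0987 0.1012]
0.065 14 [0.0987 0.101 ]
0.075 4 [0.0867 0.0956]
side 225 [0.09552646 0.13229113 0.13879028]
-0.075 20 [0.1337 0.1389]
-0.06 15 [0.098  0.1035]
-0.01 38 [0.1143 0.1355]
0 17 [0.1036 0.1177]
0.01 8 [0.1033 0.1037]
0.065 17 [0.1004 0.1032]
0.075 3
```

Call:
step_arm(
  moves=[
    [[0, 0, -0.1, 0, 1], [0, 0, 0, 0, 1], [0, 0, -0.1, 0, 1], [0, 0, 0, 0, 1], [0, 0, 0, 0, 1]],
  ],
)

```text
clock: 16.4
tool_pos: [0.4172, 0.1694, 0.0561]
orientation: [179.9, 0.0, -17.7]
force: [-7.2, -7.2, 16.5]
opening: 0.0151
gripper_force: 30.0
```

Call:
step_arm(
  moves=[
    [[0, 0, 0, 0, 2.1], [0, 0, 0, 0, 2.1], [0, 0, 0, 0, 2.1], [0, 0, 1, 0, 2.1], [0, 0, 2, 0, 2.1], [0, 0, 3, 0, 2.1], [0, 0, 4, 0, 4], [0, 0, 4, 0, 8], [0, -4, 0, 0, 8], [0, -4, 0, 0, 8]],
  ],
)

```text
clock: 17.4
tool_pos: [0.4185, 0.0909, 0.1973]
orientation: [-179.8, -0.1, -17.5]
force: [-0.1, 0.9, -1.2]
opening: 0.0474
gripper_force: 0.0
```

```bash
python3 - <<'E'
from h import *
o=ctrl.get_obs(); t=o['tool_pos']; print(o['clock'],np.round(t,4),o['orientation'],o['joint_pos'])
i,p,d=snap('wrist'); w=rack(cloud(i,d)); cv2.imwrite('pics/w4.png',p); np.savez('w4.npz',w=w,p=p); w=w.reshape(-1,3)
q=w[(abs(w[:,0])<.034)&(w[:,1]>-.12)&(w[:,1]<-.07)&(w[:,2]>.065)&(w[:,2]<.11)]
print('rod',len(q),cyl(q,.078,(0,-.092),0,.008) if len(q)>20 else '')
for y in(-.06,-.01,0,.01,.06,.065):
    s=w[(abs(w[:,1]-y)<.003)&(abs(w[:,0]-.045)<.008)&(w[:,2]>.08)&(w[:,2]<.14)]; print(y,len(s),np.round(np.percentile(s[:,2],[50,90]),4) if len(s)>3 else '')
E
```

```text
17.4 [0.4185 0.0909 0.1973] [-1.79805116e+02 -1.45881061e-01 -1.75443256e+01] [ 3.88705806e+01 -2.31741238e+00 -3.12963082e+01  1.57239235e-02
 -6.07780563e+01  3.35776947e+01]
rod 799 [ 6.00e-04 -9.13e-02  7.91e-02 -8.63e-02  6.63e-02  3.00e-04  7.99e+02]
-0.06 118 [0.1029 0.1038]
-0.01 136 [0.1032 0.1043]
0 131 [0.103  0.1041]
0.01 134 [0.103  0.1041]
0.06 173 [0.1024 0.1037]
0.065 122 [0.103  0.1038]
```

View pics/w4.png

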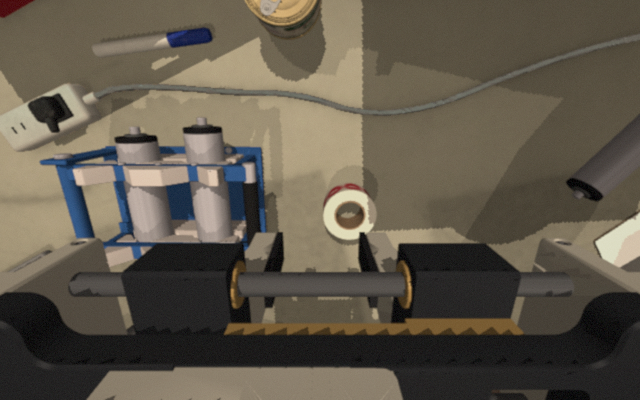

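The picture shows the flip bar closed over both lower rollers at (150,190) and (210,185). Roller B is at the right, about (610,165), with the card stand at (620,240).

Call:
step_arm(
  moves=[
    [[-0.8, -4.7, 0, -0.08, 8], [-0.8, -4.7, 0, -0.08, 8], [-0.8, -4.7, 0, -0.08, 8], [-0.8, -4.7, 0, -0.08, 8], [-0.8, -4.7, 0, -0.08, 8], [-0.8, -4.7, 0, -0.08, 8], [-0.8, -4.7, 0, -0.08, 8], [-0.9, -4.7, 0, -0.08, 8], [0, 0, 0, 0, 8], [0, 0, 0, 0, 8]],
  ],
)

```text
clock: 18.45
tool_pos: [0.3521, -0.2867, 0.1953]
orientation: [180.0, 0.0, -54.6]
force: [-0.4, 0.8, -0.1]
opening: 0.0802
gripper_force: 0.0
```

```bash
python3 look.py w5 .02 .352 -.286 -54; python3 - <<'E'
from h import *
for n in['scene0','side0']:
    w=np.load(n+'.npz')['w'].reshape(-1,3)
    q=w[(w[:,0]>.1)&(w[:,0]<.45)&(w[:,1]<-.15)&(w[:,1]>-.5)&(w[:,2]>.006)&(w[:,2]<.12)]
    d=(q[:,:2]-[.352,-.286]); c=d@[.81,.585]; a=d@[.585,-.81]
    k=(abs(c)>.025)&(abs(c)<.11)&(abs(a)<.05); print(n,k.sum(), np.round(q[k].mean(0),3) if k.any() else '', np.round([c[k].min(),c[k].max(),q[k,2].max()],3) if k.any() else '')
E
```

```text
18.45 [ 0.3521 -0.2867  0.1953] [ 1.7999e+02  1.0000e-02 -5.4560e+01] [-14.2   0.7 -28.6   0.  -60.7  49.6]
4844 [ 3.53400e-01 -2.87600e-01  2.12000e-02 -5.47703e+01  1.67700e-01
  6.00000e-04  4.45700e+03]
scene0 6 [ 0.345 -0.32   0.022] [-0.027 -0.025  0.027]
side0 3 [ 0.299 -0.28   0.006] [-0.109  0.093  0.006]
```

Call:
step_arm(
  moves=[
    [[0.1, -0.1, -4, 0, 8], [0, 0, -4, 0, 8], [0, 0, -4, 0, 8], [0, 0, -3, 0, 8], [0, 0, -2, 0, 8], [0, 0, -1.2, 0, 8], [0, 0, -0.4, 0, 8], [0, 0, 0, 0, 3], [0, 0, 0, 0, 3], [0, 0, 0, 0, 3]],
  ],
)

```text
clock: 19.5
tool_pos: [0.3546, -0.2864, 0.01]
orientation: [-179.9, -0.1, -54.3]
force: [0.1, -0.6, 0.1]
opening: 0.0616
gripper_force: 0.0
```

Call:
step_arm(
  moves=[
    [[0, 0, 0, 0, 3], [0, 0, 0, 0, 3], [0, 0, 0, 0, 3], [0, 0, 0, 0, 3], [0, 0, 2, 0, 3], [0, 0, 4, 0, 3], [0, 0, 4, 0, 3], [0, 0, 4, 0, 3], [0, 0, 4, 0, 3], [0, 0, 2, 0, 3]],
  ],
)

```text
clock: 20.5
tool_pos: [0.3543, -0.2867, 0.2121]
orientation: [-179.9, -0.2, -54.4]
force: [1.6, -0.7, -5.1]
opening: 0.0394
gripper_force: 29.9
```

Call:
step_arm(
  moves=[
    [[0.7, 4.6, 0.3, 0.064, 3], [0.7, 4.6, 0.3, 0.064, 3], [0.7, 4.6, 0.3, 0.064, 3], [0.7, 4.6, 0.3, 0.064, 3], [0.7, 4.6, 0.3, 0.064, 3], [0.7, 4.6, 0.3, 0.064, 3], [0.7, 4.6, 0, 0.064, 3], [0.7, 4.6, 0, 0.064, 3], [0.7, 4.6, 0, 0.064, 3], [0.7, 4.6, 0, 0.064, 3]],
  ],
)

```text
clock: 21.5
tool_pos: [0.4227, 0.1752, 0.2263]
orientation: [180.0, 0.1, -17.5]
force: [0.7, 0.0, -4.2]
opening: 0.0393
gripper_force: 29.9
```

Call:
step_arm(
  moves=[
    [[1, 4.5, 0, 0, 3], [0, 0, -3.5, 0, 3], [0, 0, -3.5, 0, 3], [0, 0, 0, 0, 3], [0, 0, 0, 0, 3]],
  ],
)

```text
clock: 22.0
tool_pos: [0.4335, 0.2179, 0.157]
orientation: [179.9, 0.0, -17.7]
force: [0.5, 0.2, -2.9]
opening: 0.039
gripper_force: 29.9
```

```bash
cat > held.py <<'E'
from h import *
o=ctrl.get_obs(); t=o['tool_pos']; rt=rack(t); print(o['clock'],np.round(t,4),np.round(rt,4),np.round(o['orientation'],1),np.round(o['force'],1))
i,p,d=snap('wrist'); w=rack(cloud(i,d)); cv2.imwrite('pics/w6.png',p); np.savez('w6.npz',w=w,p=p); w=w.reshape(-1,3)
z=rt[2]+.009
q=w[(abs(w[:,1]-rt[1])<.028)&(w[:,2]>z-.004)&(w[:,2]<z+.025)&(w[:,0]>.02)&(w[:,0]<.12)]
print('held',len(q),cyl(q,z,(.04,rt[1]),0), np.percentile(q[:,0],[.5,99.5]))
q=w[(abs(w[:,1]-.037)<.024)&(w[:,2]>.045)&(w[:,2]<.075)&(abs(w[:,0])<.1)]
print('rackroller',len(q),cyl(q,.048,(.02,.037),0))
s=w[(w[:,1]>-.02)&(w[:,1]<.02)&(abs(w[:,0]-.045)<.02)&(w[:,2]>.095)&(w[:,2]<.11)]
print('bar top',len(s),np.percentile(s[:,2],[50,90]),np.percentile(s[:,0],[2,98]))
E
python3 held.py
```

```text
22.0 [0.4335 0.2179 0.157 ] [-0.0008 -0.0407  0.157 ] [179.9   0.  -17.7] [ 0.5  0.2 -2.9]
held 10169 [ 5.2600e-02 -4.1200e-02  1.6870e-01 -1.0679e+00  6.4200e-02  3.0000e-04
  9.6450e+03] [0.02046554 0.09367949]
rackroller 4461 [ 1.940e-02  3.770e-02  4.920e-02 -1.960e-02  1.174e-01  4.000e-04
  4.139e+03]
bar top 888 [0.10317393 0.10409668] [0.03682224 0.05265992]
```

Call:
step_arm(
  moves=[
    [[0.12, 0.36, -1, 0.019, 3], [0, 0, -2, 0, 3], [0, 0, -1.6, 0, 3], [0, 0, -0.6, 0, 3], [0, 0, -0.2, 0, 3], [0, 0, -0.1, 0, 3], [0, 0, -0.1, 0, 3], [0, 0, 0, 0, 3], [0, 0, 0, 0, 3]],
  ],
)

```text
clock: 22.95
tool_pos: [0.4351, 0.2223, 0.1015]
orientation: [-180.0, -0.0, -16.6]
force: [-0.4, -0.3, -4.8]
opening: 0.0392
gripper_force: 29.9
```

```bash
python3 held.py
```

```text
22.95 [0.4351 0.2223 0.1015] [-0.0005 -0.036   0.1015] [-180.    -0.   -16.6] [-0.4 -0.3 -4.8]
held 10206 [ 5.270e-02 -3.560e-02  1.132e-01  5.990e-02  6.450e-02  3.000e-04
  9.683e+03] [0.02041256 0.09389049]
rackroller 5492 [2.830e-02 3.760e-02 4.910e-02 9.530e-02 9.910e-02 4.000e-04 5.113e+03]
bar top 1601 [0.10317049 0.1040109 ] [0.03704936 0.05272814]
```

Call:
step_arm(
  moves=[
    [[0, -0.1, -0.1, 0, 3], [0, 0, -0.1, 0, 3], [0, 0, -0.1, 0, 3], [0, 0, -0.05, 0, 3], [0, 0, 0, 0, 3], [0, 0, 0, 0, 3]],
  ],
)

```text
clock: 23.6
tool_pos: [0.435, 0.2212, 0.0976]
orientation: [-180.0, -0.0, -16.6]
force: [0.8, 0.1, -6.4]
opening: 0.0391
gripper_force: 29.9
```

Call:
step_arm(
  moves=[
    [[0, 0, -0.1, 0, 3], [0, 0, 0, 0, 3], [0, 0, 0, 0, 3]],
  ],
)

```text
clock: 23.9
tool_pos: [0.4352, 0.2214, 0.0972]
orientation: [-180.0, -0.0, -16.6]
force: [-3.1, -0.2, 4.1]
opening: 0.0392
gripper_force: 30.0
```

Seated (force changed sign, z stopped). Release and lift.

Call:
step_arm(
  moves=[
    [[0, 0, 0, 0, 4.2], [0, 0, 0, 0, 4.5], [0, 0, 0, 0, 5], [0, 0, 0, 0, 5], [0, 0, 0, 0, 5], [0, 0, 2, 0, 5], [0, 0, 4, 0, 5], [0, 0, 4, 0, 5], [0, -3, 3, 0, 5], [0, -3, 0, 0, 5]],
  ],
)

```text
clock: 24.9
tool_pos: [0.4369, 0.1622, 0.231]
orientation: [-179.7, -0.3, -16.5]
force: [1.0, -0.6, 0.2]
opening: 0.0502
gripper_force: 0.0
```

Call:
step_arm(
  moves=[
    [[0, -3, 0, 0, 5], [0, -3, 0, 0, 5], [0, 0, 0, 0, 5], [0, 0, 0, 0, 5]],
  ],
)

```text
clock: 25.3
tool_pos: [0.435, 0.1007, 0.2267]
orientation: [-180.0, -0.0, -16.7]
force: [0.0, -0.0, 0.1]
opening: 0.0501
gripper_force: 0.0
```

```bash
python3 - <<'E'
from h import *
o=ctrl.get_obs(); t=o['tool_pos']; print(o['clock'],np.round(t,4))
i,p,d=snap('wrist'); w=rack(cloud(i,d)).reshape(-1,3); cv2.imwrite('pics/w7.png',p)
for y,z in((-.037,.108),(.037,.048)):
    q=w[(abs(w[:,1]-y)<.024)&(w[:,2]>z-.003)&(w[:,2]<z+.03)&(abs(w[:,0])<.1)]
    print(len(q),cyl(q,z,(0,y),0))
q=w[(abs(w[:,0])<.034)&(abs(w[:,1]+.092)<.02)&(w[:,2]>.065)&(w[:,2]<.11)]
print('rod',len(q),cyl(q,.078,(0,-.092),0,.008) if len(q)>20 else '')
E
```

```text
25.3 [0.435  0.1007 0.2267]
4232 [ 3.360e-02 -3.640e-02  1.090e-01  1.517e-01  1.034e-01  4.000e-04
  4.028e+03]
2908 [1.940e-02 3.780e-02 4.940e-02 2.168e-01 1.172e-01 5.000e-04 2.562e+03]
rod 607 [ 5.600e-03 -9.130e-02  7.910e-02 -1.817e-01  5.580e-02  4.000e-04
  6.070e+02]
```

View pics/w7.png

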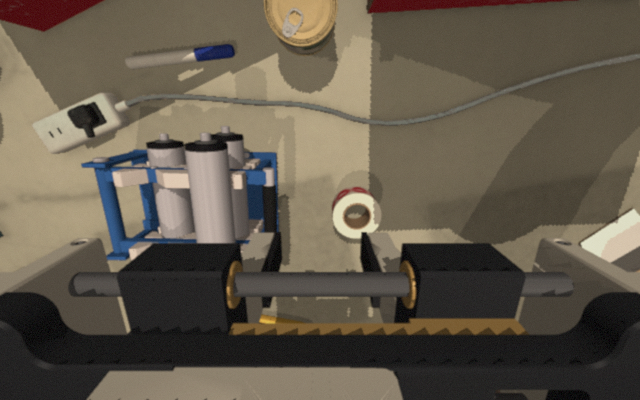

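The picture shows the upper roller seated at (207,190), the bar shut and the bystanders in place. The fit agrees: y = -36.4 mm, z = 109 mm, and the roller end at x = +85 mm, so it is centred.

```bash
python3 -c "
from plant import close_job
print(close_job())"
```

```text
the job is handed in; nothing more can be done
None
```

The job is handed in: one roller lies in the lower nests, the flip bar is closed over the lower layer, and the other roller lies centred in the upper nests away from the hinge, checked by wrist camera at about 25 s (no verdict was returned).

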